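Put the spindle back into the centrepin reel

TASK

The big brown reel in the cradle is missing its spindle. Take the steel spindle out of the wooden stand and lower it, thin end down, through the hole in the middle of the reel until its round shoulder rests on the reel; do not let it drop in from above the hole. Leave the two crank arms standing in their seats in the stand.

Things in the scene. Friction and masses are not known exactly. Their poses are not given: they have to be found in the camera images.
- spindle_grip (a point): The steel spindle, a loose pin (220 g) upright in one of 3 seats (80 mm apart) of a wooden stand 70 x 230 mm, 78 mm high. Point: centre of its round grip (22 mm dia., 50 high), 30 mm above the underside of the 40 mm round shoulder (5 thick) that rests on the stand. Below: cone, 26 to 12 mm over 14 mm, then 12 mm shank; its 6 mm wide nose ends 94 mm below this point. z up the pin.
- reel_hole (a point): Centre of the upper mouth of the brass-lined hole in the middle of the big brown reel (124 mm diameter) that lies flat on a dark wooden cradle 140 mm square, all fixed. The hole is round, 29 mm wide, vertical, and goes right through to the counter 86 mm below. The reel's top is flat, level with this point. z up.
- crank_a_mid (a point): Loose steel crank arm upright in another seat of the stand: flat bar 6 x 14 mm, top 65 mm above the stand, with a brown knob sticking out 27 mm sideways near the top (own +x). Point: on the bar, 30 mm above the stand's top. The line between both cranks' points runs along the row of seats.
- crank_b_mid (a point): Second crank arm like the first, in the remaining seat, its knob to own -x. Point: on the bar, 30 mm above the stand's top.
Things that resemble listed ones, but are neither listed nor needed, are in the scene too. What is shaped like the part that bears spindle_grip but purple or yellow is not meant.

How it is judged:
On the way:
1. the spindle's nose is in the reel's hole, the shoulder still above the reel (horizontal distance between spindle_grip and reel_hole below 0.014 m and z of spindle_grip in the frame of reel_hole between 0.036 and 0.088 m and angle between spindle_grip's own z axis and vertical below 0.26 rad), for 0.05 s.
At the end, for the whole second after the job is handed in: The spindle is in the reel's hole at rest and released: its grip centre within 10 mm sideways of the hole's axis and 24 to 36 mm above the reel's top (30 mm when the shoulder rests on the reel), upright within 10 degrees; both crank arms within 20 mm of where they stood (horizontal distance between spindle_grip and reel_hole below 0.01 m and z of spindle_grip in the frame of reel_hole between 0.024 and 0.036 m and angle between spindle_grip's own z axis and vertical below 0.17 rad and linear speed of spindle below 0.03 m/s and distance of each of crank_a_mid, crank_b_mid from where it was at the start of the episode below 0.02 m); the robot touches nothing.
It fails at once if the spindle drops into the hole (faster than 0.8 m/s while in or just over it) (horizontal distance between spindle_grip and reel_hole below 0.02 m and z of spindle_grip in the frame of reel_hole below 0.085 m and linear speed of spindle above 0.8 m/s).
It fails at once if a crank arm is pulled from the stand or knocked over (moved more than 40 mm) (distance of any of crank_a_mid, crank_b_mid from where it was at the start of the episode above 0.04 m).
It also fails if it takes over 45 s, if anything falls off the work surface, if the arm or the gripper's body presses on something with over 40 N, if the wrist force passes 120 N, or if a joint passes its speed limit or range.

ROBOT

A 7-joint arm with a two-finger parallel gripper is mounted at the origin on the work surface. World frame = base frame: x ahead of the robot, y to its left, z up, the work surface at z = 0. Lengths are in m, angles in rad, forces in N, time in s.
With the tool pointing down it reaches from about 0.4 to 0.85 m from the base axis. Payload 4.5 kg.
Tool frame: the origin (TCP) lies between the finger pads; the fingertips stand 19 mm ahead of it and the grasp point (between the pads) is the TCP (r.nose_length is the distance from the TCP to the fingertips, in m); z points along the fingers, x is the direction in which the jaws open and shut, and the axes are right-handed (so a half turn about z gives the same grasp; the last joint's range is limited). The gripper opens to 88 mm and grips with 3 to 60 N. Pads are 18 mm wide; open, the fingers measure 123 mm over their backs; the gripper's body (75 mm by 187 mm) begins 45 mm behind the grasp point.
Start: joints at [1.236, 0.689, -0.195, 1.565, 0.157, 0.902, -0.215], TCP at [0.225, -0.583, 0.258] pointing down, gripper open.
Joint ranges: [-3.01, 3.01], [-0.46, 2.08], [-1.47, 1.51], [0.13, 2.56], [-1, 4.14], [0.04, 2.09], [-2.66, 2.66]. Speed limits (rad/s): [2.57, 2.57, 3.14, 3.14, 3.14, 3.14, 3.14].

INTERFACE

Orientations are given as a unit quaternion [x, y, z, w].
In Python, from plant import get_state, vision, r gives the robot as it stands.
- The arm moves only by the tool play_rows, never from a script. Its argument "deltas" is a list that holds one entry, the list of rows, each a list of 7 numbers: the gripper command: -1 is fully open, 1 is shut, values between are in proportion, then the shift along the tool's x, y, z normalised to -1 to 1, where 1 is 300 mm, then the turn, a rotation vector about the tool's x, y, z normalised to -1 to 1, where 1 is pi rad. A call has 1 to 5 rows; each row is the pose to reach, as a shift and turn from the pose measured when the call began, along the tool's axes at that moment, turning the shorter way round; what a row does not reach only later rows make up. A row lasts 1/8 s, in which the tool goes at most 62.5 mm and 10.7 degrees, less where a joint would pass 70% of its speed; a pose out of reach is approached as far as the arm can. A call with a number of a shift or a turn outside -1 to 1 is refused whole. A call with a gripper value outside its range is refused whole. The fingers move at their own pace and stop on an object; "force" is the grip in N (left out, the last holds). Time passes only in rows, so rows that repeat a pose let the fingers close. It gives the time, the measured TCP pose, the force and the opening at its end, in the units of the state.
- get_state(): the state, without advancing time (a new reading comes with each control period).
- vision.snapshot(name): name is "side" or "top" or "wrist"; returns the picture (420x560x3 uint8, red, green, blue); there is no depth.
- vision.camera_model(name): a dict with "vfov" (degrees; the focal length in pixels is half the picture's height over the tangent of half this angle, whatever the lens; pixels are square), "cx", "cy" (the principal point, pixels), "k1" (the pictures are not rectified: a ray, as slopes to the right and down, at radius r is drawn at 1 + k1 r^2 times it, then the intrinsics apply), "world_to_cam" (4x4, takes a point from world to camera coordinates). Camera axes: x right, y up, looking along -z (the intrinsics and any distortion apply to the point x, -y, -z); pixel columns grow to the right and rows downward; lengths in m; the calibration is good to about 2 mm. A picture is of the moment at which its call begins: read the wrist's pose just before it. camera_model takes no time and is no camera call; for the wrist camera it gives the pose at the moment of the call.
- r.finish_job(): hands the job in, once; it reports no verdict.
The state is a dict: "clock": time; "q": joint angles; "qd": joint speeds; "joint_torque": joint torques, N m; "tool_pos": TCP position; "eef_rot": TCP orientation; "contact_force": force on the tool from outside, world axes, zero at the start; "moment": the same for the moment, N m; "opening": opening from 0.0 (shut) to 1.0 (fully open).
Only numpy, scipy, OpenCV 4.12 (cv2) and the standard library are available. Lean on these libraries where they do the work, as an engineer would, in place of code of your own. Each camera call takes 0.05 s, during which the arm holds its last target.

## Working session

There is one attempt and no reset: what is moved stays moved. The work goes in short steps, Python scripts to look and compute and a tool call to move; the robot and the scene stay as the last step left them, time stands still between calls to the robot, and variables do not carry over. Pictures are saved under pics/ and viewed, and the job is handed in when it is done.

Besides the shell and the picture viewer there is one more tool, called after "Call:" in YAML: its name, and indented under it one key for each argument. play_rows: Moves the arm, as the interface text tells. Scaled input: -1 to 1 covers 300 mm each way for a shift and pi rad each way for a turn. Its arguments: {"type":"object","properties":{"deltas":{"type":"array"},"force":{"type":"number"}},"required":["deltas"]}

```bash
ls; mkdir -p pics
python3 - <<'E'
from plant import get_state, vision, r
import cv2
print(get_state())
for n in ("side","top","wrist"):
    m=vision.camera_model(n);print(n,m)
    cv2.imwrite(f"pics/{n}0.png",cv2.cvtColor(vision.snapshot(n),cv2.COLOR_RGB2BGR))
E
```

```text
pics
{'clock': 0.0, 'q': array([ 1.23583533,  0.69002282, -0.19454373,  1.56636953,  0.1573106 ,
        0.90251193, -0.21509559]), 'qd': array([-0.00188803,  0.00115   ,  0.0011864 ,  0.00065023, -0.00134597,
       -0.00039193,  0.00031733]), 'joint_torque': array([-2.61261193e-04, -5.27549636e+01, -1.26668617e+00, -1.53425771e+01,
       -5.25380380e-02,  6.51829483e-03,  2.02504243e-04]), 'tool_pos': array([ 0.2250309 , -0.5824183 ,  0.25687974]), 'eef_rot': array([ 8.24794544e-01, -5.65431731e-01, -8.24510517e-04, -4.87939598e-04]), 'contact_force': array([-0.06834661,  0.23192219,  0.07350982]), 'moment': array([-0.03363504,  0.04422717,  0.00674266]), 'opening': 0.9956409721880233}
side {'vfov': 56.73705545016183, 'cx': 279.5670570315654, 'cy': 209.29516588288777, 'k1': -0.04850194326931139, 'world_to_cam': array([[-0.84389366, -0.53607807, -0.02153588,  0.50447652],
       [ 0.3147593 , -0.52720214,  0.78929366, -0.24049522],
       [-0.43447679,  0.6593013 ,  0.6136381 , -0.58531719],
       [ 0.        ,  0.        ,  0.        ,  1.        ]])}
top {'vfov': 50.15551898999868, 'cx': 274.6284480684035, 'cy': 211.47676595010174, 'k1': -0.08632463547312093, 'world_to_cam': array([[-0.00537481, -0.99997275,  0.00506051,  0.06954034],
       [ 0.99692653, -0.00496277,  0.07818482, -0.54294897],
       [-0.07815758,  0.00546519,  0.99692604, -1.04349485],
       [ 0.        ,  0.        ,  0.        ,  1.        ]])}
wrist {'vfov': 61.062581469962446, 'cx': 282.02412821216353, 'cy': 208.87627771619296, 'k1': -0.06183162632273308, 'world_to_cam': array([[ 0.36033317, -0.93282131, -0.00210161, -0.62347697],
       [ 0.89107214,  0.34487091, -0.29504999,  0.04030406],
       [ 0.2759537 ,  0.10444361,  0.95547951, -0.38894963],
       [ 0.        ,  0.        ,  0.        ,  1.        ]])}
```

View pics/side0.png

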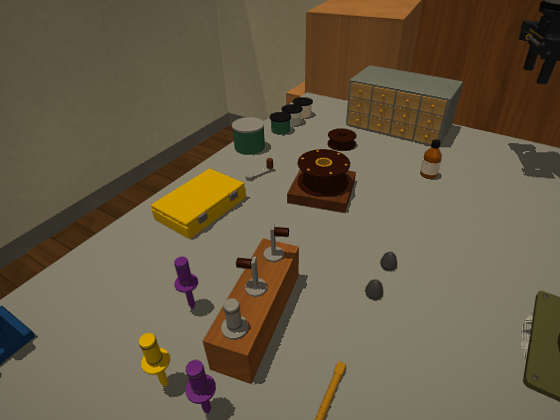

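View pics/top0.png

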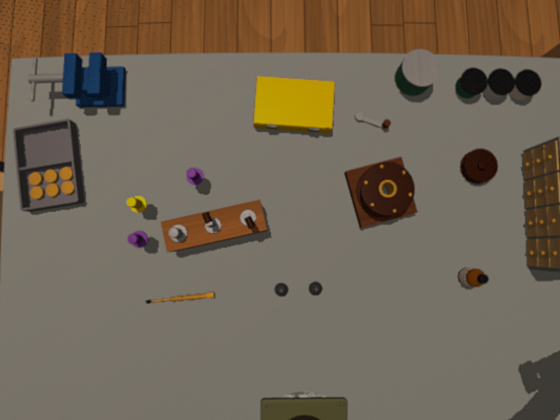

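View pics/wrist0.png

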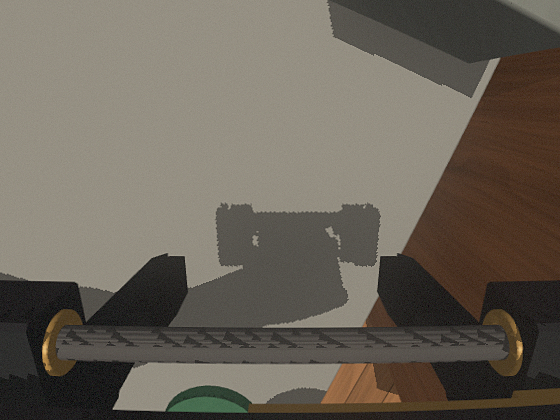

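The top picture shows these candidates:
- **Spindle:** grey steel pin at (178,233), two purple pins at (195,176) and (138,239), and a yellow one at (137,203). The grey one in the end seat of the wooden stand fits.
- **Reel:** the big one at (388,189) lies on the square cradle with a brass hole. The small one at (480,165) has no cradle, so the big one fits.

I'll enlarge both to confirm.

```bash
cat > h.py <<'E'
import numpy as np, cv2
from plant import get_state, vision, r
from scipy.spatial.transform import Rotation as R
def K(m): 
    f=210/np.tan(np.radians(m["vfov"]/2)); return np.array([[f,0,m["cx"]],[0,f,m["cy"]],[0,0,1.]]), np.array([m["k1"],0,0,0,0.])
def proj(m,P):
    k,d=K(m);W=m["world_to_cam"];F=np.diag([1,-1,-1.])
    return cv2.projectPoints(np.atleast_2d(np.array(P,float)),cv2.Rodrigues(F@W[:3,:3])[0],F@W[:3,3],k,d)[0][:,0]
def ray(m,uv):
    k,d=K(m);W=m["world_to_cam"]
    # fixed-point inverse
    p=cv2.undistortPointsIter(np.array([[uv]],float),k,d,None,None,(3,100,1e-12))[0,0]
    D=W[:3,:3].T@np.array([p[0],-p[1],-1.]);return -W[:3,:3].T@W[:3,3],D/np.linalg.norm(D)
def onz(m,uv,z):
    o,d=ray(m,uv);return o+d*(z-o[2])/d[2]
def tri(a,b):
    (o1,d1),(o2,d2)=a,b
    t=np.linalg.lstsq(np.c_[d1,-d2],o2-o1,rcond=None)[0]
    p,q=o1+d1*t[0],o2+d2*t[1];return (p+q)/2,np.linalg.norm(p-q)
E
python3 - <<'E'
import cv2,numpy as np
t=cv2.imread("pics/top0.png");s=cv2.imread("pics/side0.png")
a=cv2.resize(t[190:260,150:280],None,fx=3.07,fy=3.07*1,interpolation=2)
c=lambda im,x,y,w,h:cv2.resize(im[y:y+h,x:x+w],(400,300),interpolation=2)
cv2.imwrite("pics/crop0.png",np.vstack([np.hstack([c(t,150,190,120,90),c(s,200,220,160,120)]),np.hstack([c(t,340,150,100,75),c(s,280,135,100,75)])]))
E
```

```text
(no output)
```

View pics/crop0.png

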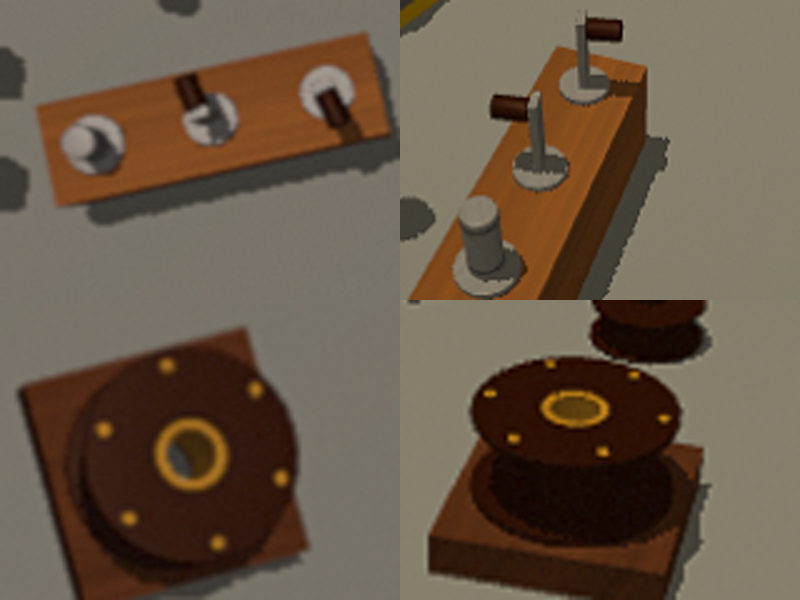

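Run:
```python
from h import *
T=vision.camera_model("top");S=vision.camera_model("side")
# brass ring by mask
for n,m,(x0,y0,x1,y1) in (("top",T,(370,172,406,206)),("side",S,(311,154,337,171))):
    im=cv2.imread(f"pics/{n}0.png")[y0:y1,x0:x1];h=cv2.cvtColor(im,cv2.COLOR_BGR2HSV)
    k=((h[...,0]>10)&(h[...,0]<32)&(h[...,1]>120)&(h[...,2]>75)).astype(np.uint8)
    c=max(cv2.findContours(k,cv2.RETR_EXTERNAL,cv2.CHAIN_APPROX_NONE)[0],key=cv2.contourArea)
    e=cv2.fitEllipse(c);uv=(e[0][0]+x0,e[0][1]+y0);print("ring",n,uv,e[1],onz(m,uv,.086))
    globals()["r"+n]=ray(m,uv)
print("ring tri",tri(rtop,rside))
for lab,a,b,z in (("shoulder",(177.6,232.9),(235.2,326.8),.083),("griptop",(173.4,232.0),(231.6,304.4),.133)):
    print(lab,onz(T,a,z),onz(S,b,z),tri(ray(T,a),ray(S,b)))
for lab,a,b in (("crankA",(213.5,225.5),(256,285)),("crankB",(248,218),(274,254))): print(lab,onz(T,a,.08),onz(S,b,.08),tri(ray(T,a),ray(S,b)))
```

```text
ring top (387.38497161865234, 188.1253318786621) (17.735477447509766, 18.129507064819336) [ 0.58970062 -0.18714829  0.086     ]
ring side (323.3029432296753, 161.72445106506348) (8.646292686462402, 16.369754791259766) [ 0.59198004 -0.18595273  0.086     ]
ring tri (array([ 0.59087161, -0.18661501,  0.08592273]), np.float64(0.00257216044729362))
shoulder [0.49154998 0.28395227 0.083     ] [0.49126987 0.28423916 0.083     ] (array([0.49153321, 0.2840258 , 0.08255097]), np.float64(7.446677543617386e-05))
griptop [0.4919159  0.28237116 0.133     ] [0.49202081 0.28366495 0.133     ] (array([0.49228329, 0.28284844, 0.13190913]), np.float64(0.0008035291255600004))
crankA [0.50789272 0.20398628 0.08      ] [0.51283137 0.20146994 0.08      ] (array([0.50887403, 0.20412246, 0.08481758]), np.float64(0.0028506947400183326))
crankB [0.52433508 0.12672716 0.08      ] [0.5267759  0.12679654 0.08      ] (array([0.52519538, 0.12721059, 0.08104282]), np.float64(0.002138368497645692))
```

The crops confirm both. The steel spindle is in the end seat, at about (0.4915, 0.284), and the reel hole is at about (0.591, -0.1865), with its top at z 0.086. The tool's x axis should go across the row, at a yaw of about 11.9°.

```bash
cat >> h.py <<'E'
def goal(x,y,z,yawdeg):
    a=np.radians(yawdeg);xx=np.array([np.cos(a),np.sin(a),0]);zz=np.array([0,0,-1.])
    return np.array([x,y,z]),R.from_matrix(np.c_[xx,np.cross(zz,xx),zz])
def delta(g,s=None):
    s=s or get_state();R0=R.from_quat(s["eef_rot"])
    d=R0.inv().apply(g[0]-s["tool_pos"])/.3; t=(R0.inv()*g[1]).as_rotvec()/np.pi
    return np.round(np.r_[d,t],4)
def show(s=None):
    s=s or get_state();M=R.from_quat(s["eef_rot"]).as_matrix()
    print("t",round(s["clock"],2),"p",s["tool_pos"].round(4),"yaw",np.degrees(np.arctan2(M[1,0],M[0,0])).round(1),"tilt",np.degrees(np.arccos(-M[2,2])).round(2),"F",s["contact_force"].round(2),"op",round(s["opening"],3))
E
python3 -c "
from h import *
show();print(delta(goal(.40,-.36,.30,-45)))"
```

```text
t 0.15 p [ 0.2251 -0.5826  0.2571] yaw -68.9 tilt 0.08 F [ 0.26 -0.14  0.51] op 0.997
[-4.820e-01 -8.112e-01 -1.424e-01 -1.000e-04  4.000e-04 -1.326e-01]
```

Call:
play_rows:
  deltas:
    - [[-1,-0.48,-0.81,-0.14,0,0,-0.133],[-1,-0.48,-0.81,-0.14,0,0,-0.133],[-1,-0.48,-0.81,-0.14,0,0,-0.133],[-1,-0.48,-0.81,-0.14,0,0,-0.133],[-1,-0.48,-0.81,-0.14,0,0,-0.133]]
  force: 25

```text
clock: 0.78
tool_pos: [0.4022, -0.3574, 0.2998]
eef_rot: [0.925, -0.38, -0.0, -0.001]
contact_force: [-0.8, -0.7, 0.3]
opening: 1.004
```

```bash
python3 -c "
from h import *
show();print(delta(goal(.51,-.09,.30,-10)))"
```

```text
t 0.78 p [ 0.4022 -0.3574  0.2998] yaw -44.7 tilt 0.14 F [-0.82 -0.74  0.33] op 1.004
[-3.710e-01 -8.865e-01  1.600e-03 -8.000e-04  1.000e-04 -1.926e-01]
```

Call:
play_rows:
  deltas:
    - [[-1,-0.37,-0.89,0,0,0,-0.193],[-1,-0.37,-0.89,0,0,0,-0.193],[-1,-0.37,-0.89,0,0,0,-0.193],[-1,-0.37,-0.89,0,0,0,-0.193],[-1,-0.37,-0.89,0,0,0,-0.193]]

```text
clock: 1.4
tool_pos: [0.5116, -0.0863, 0.3005]
eef_rot: [0.996, -0.085, 0.0, -0.002]
contact_force: [0.9, -0.1, 0.4]
opening: 0.997
```

```bash
python3 -c "
from h import *
show();print(delta(goal(.50,.18,.27,11.9)))"
```

```text
t 1.4 p [ 0.5116 -0.0863  0.3005] yaw -9.7 tilt 0.2 F [ 0.94 -0.1   0.45] op 0.997
[-1.886e-01 -8.680e-01  1.047e-01 -1.100e-03 -4.000e-04 -1.203e-01]
```

Call:
play_rows:
  deltas:
    - [[-1,-0.19,-0.87,0.1,-0.001,0,-0.12],[-1,-0.19,-0.87,0.1,-0.001,0,-0.12],[-1,-0.19,-0.87,0.1,-0.001,0,-0.12],[-1,-0.19,-0.87,0.1,-0.001,0,-0.12],[-1,-0.19,-0.87,0.1,-0.001,0,-0.12]]

```text
clock: 2.02
tool_pos: [0.4984, 0.1856, 0.2712]
eef_rot: [0.994, 0.106, 0.0, -0.001]
contact_force: [1.1, -1.4, 0.4]
opening: 0.998
```

```bash
python3 -c "
from h import *
show();print(delta(goal(.4917,.284,.22,11.9)))
m=vision.camera_model('wrist');im=cv2.cvtColor(vision.snapshot('wrist'),cv2.COLOR_RGB2BGR);cv2.imwrite('pics/w1.png',im)
print(proj(m,[[.4917,.284,.083],[.4917,.284,.133],[.509,.2037,.08]]))"
```

```text
t 2.02 p [0.4984 0.1856 0.2712] yaw 12.2 tilt 0.17 F [ 1.06 -1.4   0.35] op 0.998
[ 4.740e-02 -3.249e-01  1.716e-01 -9.000e-04 -3.000e-04  1.800e-03]
[[299.20112702  74.4496766 ]
 [302.60342585  69.36097261]
 [297.8191488  170.88236202]]
```

View pics/w1.png

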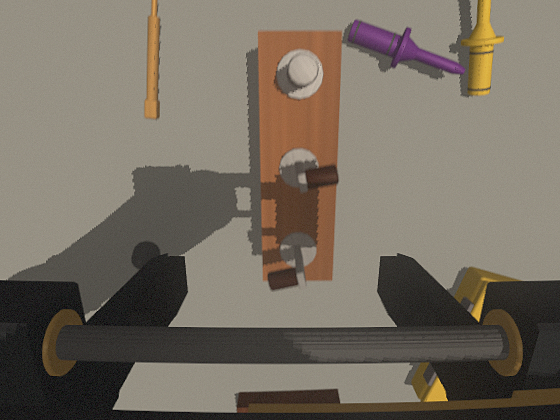

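The wrist picture shows the spindle's shoulder at (300,74) and grip top at (303,68). Both agree with my prediction to about 1 px. The row runs vertically in the picture, so the yaw is right.

Call:
play_rows:
  deltas:
    - [[-1,0.047,-0.325,0.17,-0.001,0,0.002],[-1,0.047,-0.325,0.17,-0.001,0,0.002],[-1,0.047,-0.325,0.17,-0.001,0,0.002],[-1,0.047,-0.325,0.17,-0.001,0,0.002]]

```text
clock: 2.58
tool_pos: [0.4917, 0.2841, 0.2204]
eef_rot: [0.995, 0.103, 0.0, 0.0]
contact_force: [0.4, -0.8, 0.1]
opening: 1.0
```

```bash
python3 -c "
from h import *
show();print(delta(goal(.4917,.284,.110,11.9)))
m=vision.camera_model('wrist');im=cv2.cvtColor(vision.snapshot('wrist'),cv2.COLOR_RGB2BGR);cv2.imwrite('pics/w2.png',im)
print(proj(m,[[.4917,.284,.083],[.4917,.284,.133],[.509,.2037,.08]]))"
```

```text
t 2.58 p [0.4917 0.2841 0.2204] yaw 11.9 tilt 0.05 F [ 0.35 -0.83  0.14] op 1.0
[-3.000e-04  1.000e-04  3.679e-01  2.000e-04 -3.000e-04 -1.000e-04]
[[282.20978966 203.62750321]
 [282.31401678 225.77738948]
 [282.68938563 295.67572201]]
```

View pics/w2.png

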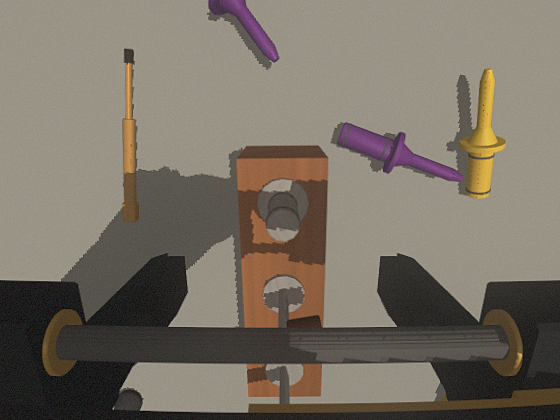

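The spindle's shoulder is at (282,204) and the grip top near (283,224), again as predicted. The decoy pins lie flat, well below fingertip height. Now I'll descend.

Call:
play_rows:
  deltas:
    - [[-1,0,0,0.12,0,0,0],[-1,0,0,0.24,0,0,0],[-1,0,0,0.33,0,0,0],[-1,0,0,0.367,0,0,0],[-1,0,0,0.367,0,0,0]]

```text
clock: 3.25
tool_pos: [0.4928, 0.2825, 0.1108]
eef_rot: [0.995, 0.102, 0.001, 0.0]
contact_force: [0.5, 0.9, -0.8]
opening: 1.002
```

```bash
python3 -c "
from h import *
show()"
```

```text
t 3.25 p [0.4928 0.2825 0.1108] yaw 11.7 tilt 0.11 F [ 0.5   0.93 -0.84] op 1.002
```

Call:
play_rows:
  deltas:
    - [[1,0,0,0,0,0,0],[1,0,0,0,0,0,0],[1,0,0,0,0,0,0],[1,0,0,0,0,0,0],[1,0,0,0,0,0,0]]
  force: 30

```text
clock: 3.88
tool_pos: [0.4928, 0.2826, 0.1109]
eef_rot: [0.995, 0.102, 0.001, 0.0]
contact_force: [-0.4, -0.8, 0.2]
opening: 0.456
```

```bash
python3 -c "
from h import *
show()"
```

```text
t 3.88 p [0.4928 0.2826 0.1109] yaw 11.7 tilt 0.11 F [-0.41 -0.84  0.24] op 0.456
```

The opening is about 40 mm, so the fingers are still closing.

Call:
play_rows:
  deltas:
    - [[1,0,0,0,0,0,0],[1,0,0,0,0,0,0],[1,0,0,0,0,0,0],[1,0,0,0,0,0,0],[1,0,0,0,0,0,0]]
  force: 30

```text
clock: 4.5
tool_pos: [0.4927, 0.2826, 0.1108]
eef_rot: [0.995, 0.102, 0.001, 0.0]
contact_force: [0.4, 0.4, 0.1]
opening: 0.241
```

```bash
python3 -c "
from h import *
show()"
```

```text
t 4.5 p [0.4927 0.2826 0.1108] yaw 11.7 tilt 0.1 F [0.36 0.35 0.09] op 0.241
```

The opening is 21 mm, about the grip's 22 mm diameter, so it's held. I'll lift straight up.

Call:
play_rows:
  deltas:
    - [[1,0,0,-0.06,0,0,0],[1,0,0,-0.18,0,0,0],[1,0,0,-0.32,0,0,0],[1,0,0,-0.48,0,0,0],[1,0,0,-0.6,0,0,0]]

```text
clock: 5.12
tool_pos: [0.4924, 0.2826, 0.2925]
eef_rot: [0.995, 0.102, 0.001, 0.0]
contact_force: [-0.3, -0.1, -1.3]
opening: 0.24
```

```bash
python3 -c "
from h import *
show();print(delta(goal(.56,.10,.29,11.9)))
a=[cv2.cvtColor(vision.snapshot(n),cv2.COLOR_RGB2BGR) for n in ('side','wrist')]
cv2.imwrite('pics/l1.png',cv2.resize(np.hstack(a),(800,300)))"
```

```text
t 5.12 p [0.4924 0.2826 0.2925] yaw 11.7 tilt 0.13 F [-0.25 -0.14 -1.34] op 0.24
[ 9.700e-02  6.419e-01  9.000e-03  3.000e-04 -7.000e-04 -1.000e-03]
```

View pics/l1.png

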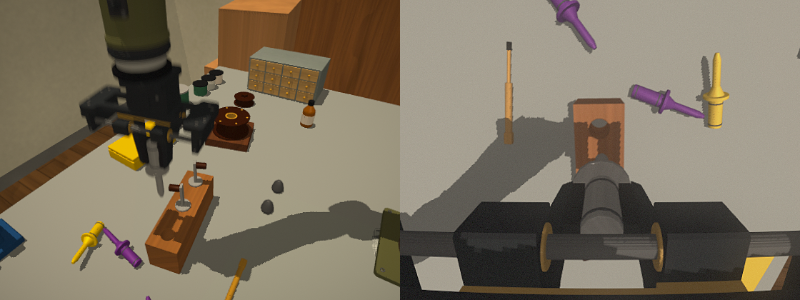

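The spindle is held clear, with its nose visible in the side view near (158,190), and both cranks still stand. The purple and yellow decoys have toppled onto the table by themselves. I'll carry it to the reel.

Call:
play_rows:
  deltas:
    - [[1,0.05,0.2,0,0,0,0.01],[1,0.09,0.4,0,0,0,0.03],[1,0.09,0.6,0,0,0,0.05],[1,0.097,0.78,0,0,-0.001,0.05],[1,0.1,0.93,0,0,-0.001,0.05]]

```text
clock: 5.85
tool_pos: [0.5792, 0.0139, 0.2918]
eef_rot: [1.0, 0.023, 0.001, -0.001]
contact_force: [0.7, 0.7, -2.0]
opening: 0.242
```

```bash
python3 -c "
from h import *
show();print(delta(goal(.591,-.1866,.26,0)))"
```

```text
t 5.85 p [0.5792 0.0139 0.2918] yaw 2.6 tilt 0.12 F [ 0.74  0.7  -2.02] op 0.242
[ 8.900e-03  6.697e-01  1.050e-01 -6.000e-04 -4.000e-04  1.440e-02]
```

Call:
play_rows:
  deltas:
    - [[1,0,0.17,0.03,0,0,0.01],[1,0.005,0.36,0.06,0,0,0.014],[1,0.009,0.54,0.1,0,0,0.014],[1,0.009,0.67,0.105,0,0,0.014],[1,0.009,0.67,0.105,0,0,0.014]]

```text
clock: 6.48
tool_pos: [0.589, -0.1922, 0.2569]
eef_rot: [1.0, -0.003, -0.002, 0.0]
contact_force: [0.5, 0.2, -2.5]
opening: 0.243
```

```bash
python3 -c "
from h import *
show();print(delta(goal(.591,-.1866,.19,0)))
out=[]
for n in ('side','top','wrist'):
    m=vision.camera_model(n);p=get_state()['tool_pos'];im=cv2.cvtColor(vision.snapshot(n),cv2.COLOR_RGB2BGR);cv2.imwrite(f'pics/p1_{n}.png',im)
    print(n,proj(m,[[.591,-.1866,.086],p-[0,0,.003+.094],p-[0,0,.003+.03]]).round(1).tolist())
    out.append(im)
c=out[0][90:210,250:410]
cv2.imwrite('pics/p1.png',np.hstack([cv2.resize(c,(400,300)),cv2.resize(out[2],(400,300))]))"
```

```text
t 6.47 p [ 0.589  -0.1922  0.2569] yaw -0.4 tilt 0.21 F [ 0.46  0.15 -2.47] op 0.243
[ 7.500e-03 -1.890e-02  2.231e-01  2.000e-04  1.100e-03 -2.000e-03]
side [[323.8, 161.7], [327.3, 132.4], [328.8, 105.3]]
top [[387.1, 187.6], [397.1, 183.6], [406.2, 179.0]]
wrist [[283.8, 193.0], [282.7, 221.1], [282.8, 263.5]]
```

View pics/p1.png

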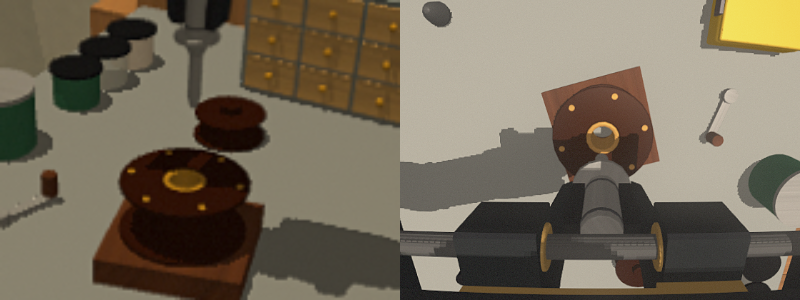

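The nose is at about (328,131) in the side view, where predicted, and the ring in the wrist view matches too. I'll refine the hole position from the wrist picture before inserting.

Run:
```python
from h import *
show()
m=vision.camera_model("wrist");x0,y0,x1,y1=255,165,312,212
im=cv2.imread("pics/p1_wrist.png");h=cv2.cvtColor(im[y0:y1,x0:x1],cv2.COLOR_BGR2HSV)
k=((h[...,0]>10)&(h[...,0]<32)&(h[...,1]>120)&(h[...,2]>75)).astype(np.uint8)
c=max(cv2.findContours(k,cv2.RETR_EXTERNAL,cv2.CHAIN_APPROX_NONE)[0],key=cv2.contourArea)
c=cv2.convexHull(c);e=cv2.fitEllipse(c);print(e,cv2.boundingRect(c));uv=(e[0][0]+x0,e[0][1]+y0);print(uv,onz(m,uv,.086))
cv2.imwrite("pics/p1z.png",cv2.resize(im[150:330,190:380],None,fx=3.1,fy=3.1,interpolation=2))
```

```text
t 6.62 p [ 0.5905 -0.1852  0.2588] yaw 0.2 tilt 0.2 F [ 0.07  0.48 -3.  ] op 0.241
((29.00483512878418, 26.12052345275879), (45.82706069946289, 49.201385498046875), 42.409217834472656) (5, 4, 47, 43)
(284.0048351287842, 191.1205234527588) [ 0.591748   -0.18380656  0.086     ]
```

View pics/p1z.png

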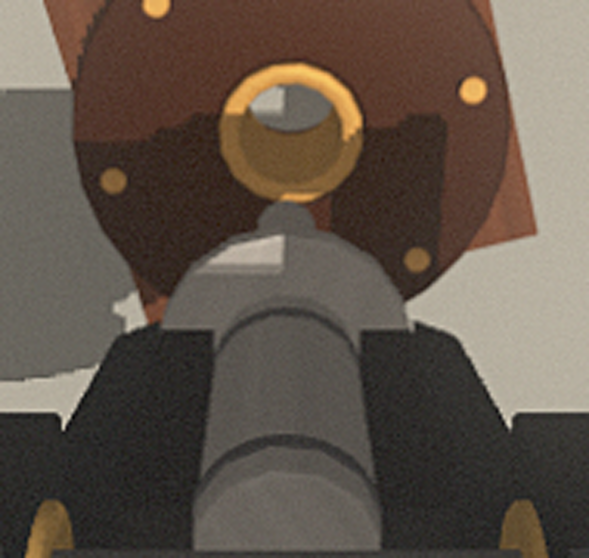

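Run:
```python
from h import *
show();p=get_state()['tool_pos'];o=[]
for n,(x,y) in (('side',(285,80)),('top',(360,150)),('wrist',(230,160))):
    m=vision.camera_model(n);im=cv2.cvtColor(vision.snapshot(n),cv2.COLOR_RGB2BGR)
    q=proj(m,[[.591,-.1866,.086],p-[0,0,.0025+.094],p-[0,0,.0025+.027]])
    print(n,q.round(1).tolist());c=cv2.resize(im[y:y+100,x:x+80],None,fx=3.2,fy=3.2,interpolation=2)
    w=im.copy();w=cv2.resize(w[y:y+100,x:x+80],None,fx=3.2,fy=3.2,interpolation=2)
    for u in q: cv2.circle(w,tuple(int(v) for v in (u-[x,y])*3.2+1.1),2,(0,255,0),-1)
    o.append(np.vstack([c[:300],w[:300]]))
show()
cv2.imwrite("pics/p2.png",np.hstack(o))
```

```text
t 6.62 p [ 0.5905 -0.1852  0.2588] yaw 0.2 tilt 0.2 F [ 0.07  0.48 -3.  ] op 0.241
side [[323.8, 161.7], [325.3, 132.5], [326.8, 103.9]]
top [[387.1, 187.6], [395.7, 183.0], [405.1, 178.1]]
wrist [[282.3, 194.5], [281.8, 221.6], [281.7, 266.9]]
t 6.78 p [ 0.5911 -0.1849  0.2598] yaw 0.2 tilt 0.16 F [-0.24 -0.05 -2.45] op 0.238
```

View pics/p2.png

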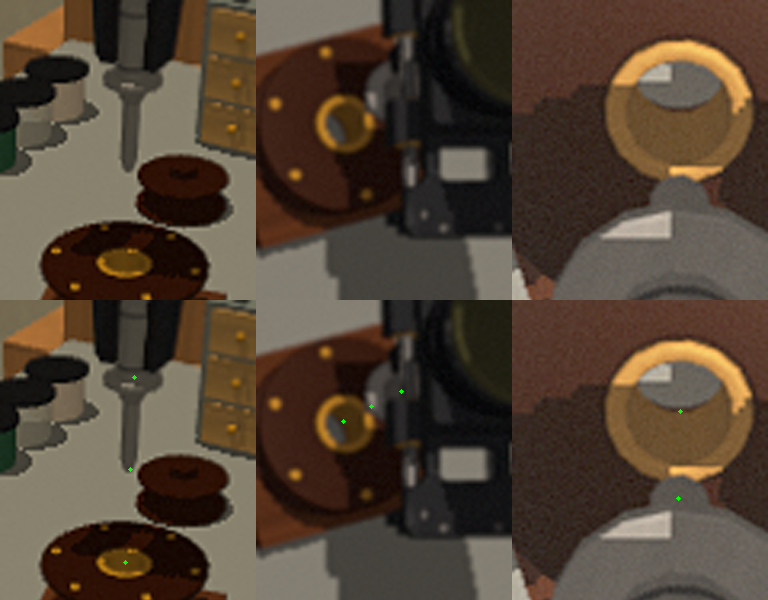

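The overlay matches: the nose is about 1 px left of the prediction in the side view, so the pin sits about 1.3 mm to +y in the grip, and I'll correct for that. I'll lower slowly with the TCP at (0.591, -0.187).

```bash
python3 -c "
from h import *
show();print(delta(goal(.591,-.187,.19,0)))"
```

```text
t 6.78 p [ 0.5911 -0.1849  0.2598] yaw 0.2 tilt 0.16 F [-0.24 -0.05 -2.45] op 0.238
[-0.0005  0.0076  0.2326 -0.0008 -0.0003  0.0013]
```

Call:
play_rows:
  deltas:
    - [[1,0,0.007,0.06,-0.001,0,0],[1,0,0.007,0.12,-0.001,0,0],[1,0,0.007,0.18,-0.001,0,0],[1,0,0.007,0.22,-0.001,0,0],[1,0,0.007,0.233,-0.001,0,0]]

```text
clock: 7.4
tool_pos: [0.5908, -0.1867, 0.1888]
eef_rot: [1.0, 0.002, -0.0, 0.0]
contact_force: [-0.4, 0.2, -1.8]
opening: 0.241
```

Run:
```python
from h import *
show();o=[]
print(delta(goal(.591,-.187,.15,0)))
for n,(x,y) in (('side',(285,90)),('wrist',(230,160))):
    m=vision.camera_model(n);im=cv2.cvtColor(vision.snapshot(n),cv2.COLOR_RGB2BGR)
    o.append(cv2.resize(im[y:y+100,x:x+100],None,fx=4,fy=4,interpolation=2))
show()
cv2.imwrite("pics/p3.png",np.hstack(o))
```

```text
t 7.4 p [ 0.5908 -0.1867  0.1888] yaw 0.2 tilt 0.03 F [-0.4   0.16 -1.78] op 0.241
[8.000e-04 1.000e-03 1.294e-01 1.000e-04 2.000e-04 1.300e-03]
t 7.5 p [ 0.5911 -0.1868  0.1896] yaw 0.2 tilt 0.04 F [ 0.19  0.07 -2.32] op 0.235
```

View pics/p3.png

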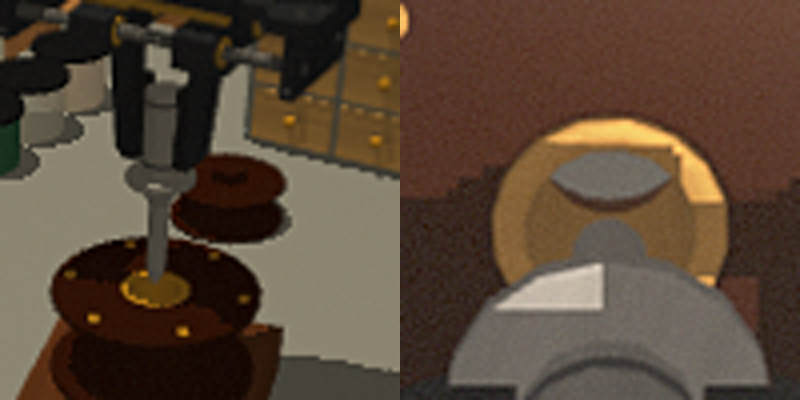

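The nose, near (156,282) in the left panel, points into the middle of the ring. I'll keep lowering.

Call:
play_rows:
  deltas:
    - [[1,0,0,0.04,0,0,0],[1,0,0,0.08,0,0,0],[1,0,0,0.12,0,0,0],[1,0,0,0.16,0,0,0],[1,0,0,0.17,0,0,0]]

```text
clock: 8.12
tool_pos: [0.5905, -0.1867, 0.1373]
eef_rot: [1.0, 0.002, -0.001, 0.0]
contact_force: [0.1, 0.2, -1.8]
opening: 0.238
```

Run:
```python
from h import *
show();o=[]
print(delta(goal(.591,-.187,.1195,0)))
for n,(x,y) in (('side',(285,90)),('wrist',(230,160))):
    m=vision.camera_model(n);im=cv2.cvtColor(vision.snapshot(n),cv2.COLOR_RGB2BGR)
    o.append(cv2.resize(im[y:y+100,x:x+100],None,fx=4,fy=4,interpolation=2))
show()
cv2.imwrite("pics/p4.png",np.hstack(o))
```

```text
t 8.12 p [ 0.5905 -0.1867  0.1373] yaw 0.2 tilt 0.07 F [ 0.14  0.24 -1.82] op 0.238
[0.0016 0.001  0.0595 0.     0.0004 0.0013]
t 8.22 p [ 0.591  -0.1867  0.1381] yaw 0.2 tilt 0.01 F [ 0.11  0.61 -2.94] op 0.239
```

View pics/p4.png

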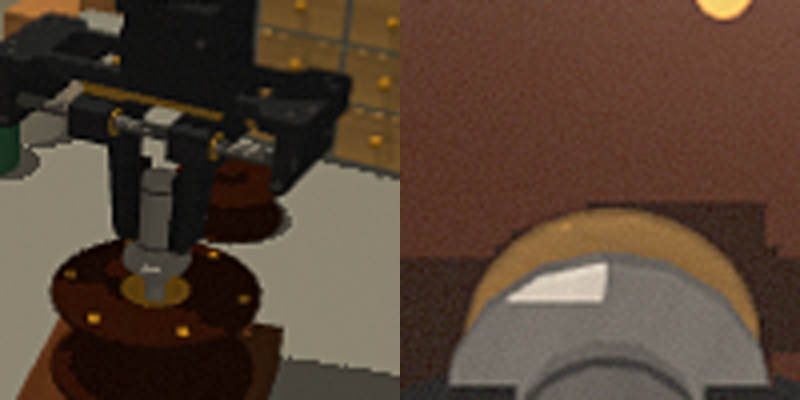

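The shank is in the hole and centred, with no contact force. I'll lower another 17 mm slowly.

Call:
play_rows:
  deltas:
    - [[1,0,0,0.015,0,0,0],[1,0,0,0.03,0,0,0],[1,0,0,0.045,0,0,0],[1,0,0,0.055,0,0,0],[1,0,0,0.058,0,0,0]]

```text
clock: 8.85
tool_pos: [0.5909, -0.1867, 0.1205]
eef_rot: [1.0, 0.002, -0.0, 0.0]
contact_force: [0.4, -0.5, -2.0]
opening: 0.239
```

Run:
```python
from h import *
show()
```

```text
t 8.85 p [ 0.5909 -0.1867  0.1205] yaw 0.2 tilt 0.02 F [ 0.42 -0.46 -1.96] op 0.239
```

The last 2–3 mm down to contact.

Call:
play_rows:
  deltas:
    - [[1,0,0,0.004,0,0,0],[1,0,0,0.007,0,0,0],[1,0,0,0.009,0,0,0],[1,0,0,0.009,0,0,0]]

```text
clock: 9.35
tool_pos: [0.591, -0.1868, 0.1188]
eef_rot: [1.0, 0.002, 0.0, 0.0]
contact_force: [-3.9, -0.4, 6.1]
opening: 0.239
```

Run:
```python
from h import *
show();o=[]
for n,(x,y) in (('side',(285,90)),('wrist',(230,160))):
    m=vision.camera_model(n);im=cv2.cvtColor(vision.snapshot(n),cv2.COLOR_RGB2BGR)
    o.append(cv2.resize(im[y:y+100,x:x+100],None,fx=4,fy=4,interpolation=2))
show()
cv2.imwrite("pics/p5.png",np.hstack(o))
```

```text
t 9.35 p [ 0.591  -0.1868  0.1188] yaw 0.2 tilt 0.04 F [-3.86 -0.43  6.06] op 0.239
t 9.45 p [ 0.591  -0.1867  0.1188] yaw 0.2 tilt 0.04 F [-2.32  0.81  5.36] op 0.238
```

View pics/p5.png

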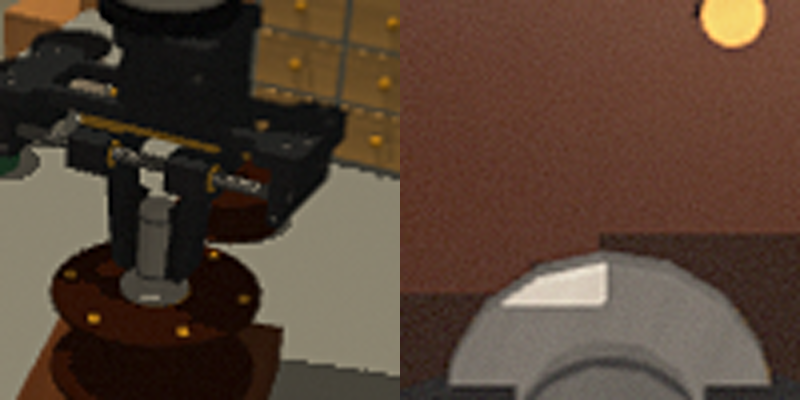

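The shoulder covers the ring and the upward force rose by about 8 N at the expected height, so it's seated. I'll open the gripper.

Call:
play_rows:
  deltas:
    - [[-0.3,0,0,0,0,0,0],[-0.3,0,0,0,0,0,0],[-0.3,0,0,0,0,0,0],[-0.3,0,0,0,0,0,0],[-0.3,0,0,0,0,0,0]]

```text
clock: 10.07
tool_pos: [0.591, -0.1867, 0.1187]
eef_rot: [1.0, 0.002, 0.0, 0.0]
contact_force: [0.3, 0.2, -0.3]
opening: 0.651
```

Run:
```python
from h import *
show()
```

```text
t 10.07 p [ 0.591  -0.1867  0.1187] yaw 0.2 tilt 0.03 F [ 0.34  0.23 -0.28] op 0.651
```

Released, and the forces are zero. I'll retreat straight up, then to the side for a clear view.

Call:
play_rows:
  deltas:
    - [[-0.3,0,0,-0.08,0,0,0],[-0.3,0,0,-0.2,0,0,0],[-0.3,0,0,-0.34,0,0,0],[-0.3,0,0,-0.48,0,0,0],[-0.3,0,0,-0.55,0,0,0]]

```text
clock: 10.7
tool_pos: [0.5919, -0.1866, 0.2863]
eef_rot: [1.0, 0.002, 0.002, 0.001]
contact_force: [1.0, 0.3, -1.0]
opening: 0.649
```

Call:
play_rows:
  deltas:
    - [[-0.3,-0.2,0,0,0,0,0],[-0.3,-0.35,0,0,0,0,0],[-0.3,-0.45,0,0,0,0,0],[-0.3,-0.45,0,0,0,0,0],[-0.3,-0.45,0,0,0,0,0]]

```text
clock: 11.32
tool_pos: [0.4582, -0.1871, 0.2862]
eef_rot: [1.0, 0.002, 0.003, 0.001]
contact_force: [0.1, -0.1, -0.4]
opening: 0.648
```

Run:
```python
from h import *
show();o=[]
for n,(x,y,w,h) in (('side',(200,100,200,200)),('top',(150,140,280,140))):
    m=vision.camera_model(n);im=cv2.cvtColor(vision.snapshot(n),cv2.COLOR_RGB2BGR);cv2.imwrite(f"pics/f_{n}.png",im)
    print(n,proj(m,[[.591,-.186,.091],[.591,-.186,.141]]).round(1).tolist())
    o.append(cv2.resize(im[y:y+h,x:x+w],(400,400*h//w),interpolation=2))
o[1]=cv2.copyMakeBorder(o[1],0,200,0,0,0)
cv2.imwrite("pics/f.png",np.hstack(o))
```

```text
t 11.32 p [ 0.4582 -0.1871  0.2862] yaw 0.2 tilt 0.33 F [ 0.11 -0.11 -0.41] op 0.648
side [[323.8, 160.0], [324.8, 140.9]]
top [[387.4, 187.3], [393.4, 184.2]]
```

View pics/f.png

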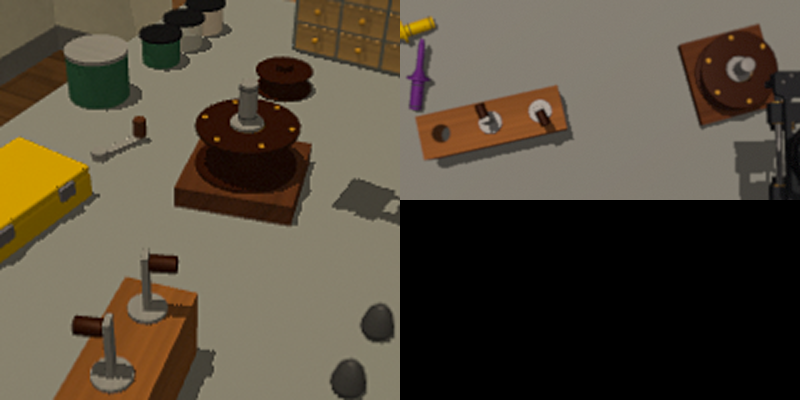

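The spindle stands upright on the reel: shoulder at (247,122) in the crop, full-frame (323.5,161), predicted (323.8,160). Grip top is at (248,83), full-frame (324,141.5), predicted (324.8,141). Both cranks stand where they were, and the gripper is clear of everything.

```bash
python3 -c "
from h import *
show();print(r.finish_job())"
```

```text
t 11.43 p [ 0.4584 -0.1869  0.2859] yaw 0.3 tilt 0.3 F [-0.69 -0.64 -0.68] op 0.653
the job is handed in; nothing more can be done
None
```

I took the steel spindle out of its end seat in the stand and lowered it slowly through the reel's hole. Once the shoulder touched the reel (about 8 N), I released it, moved clear and handed the job in at 11.4 s.

- **Spindle:** in the last pictures it stands upright in the reel. Its shoulder and grip top are within about 1 px of where a seated spindle should appear in the side view; I did not fit the top view.
- **Cranks:** both stand in their seats where they were. I judged this by eye and did not measure their position again.
- **Gripper:** it was free of contact, with forces under 1 N.
- **Disagreements:** the estimates of the hole's position from the three cameras differed by 2–3 mm, which caused no trouble.
- **Decoys:** the purple and yellow pins, which looked upright in the first pictures, were lying down by the time the arm got there. It had not touched them.

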